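Find the deeper keyway with a sprung depth gauge

TASK

Two look-alike steel blocks each have a groove, one cut deeper than the other. Take the orange depth gauge from its grey stand, feel for a groove with its sprung probe and press gently (under about 20 N) until the gauge's foot sits flat on the block, and read the depth. Leave the gauge seated like that in the deeper groove, standing by itself with its foot flat and its probe on the groove's floor, and do not disturb the other things on the bench.

Things in the scene. Friction and masses are not known exactly. Their poses are not given: they have to be found in the camera images.
- gauge_centre (a point): Orange depth gauge, about 0.4 kg, at first upright in its grey stand. Plastic barrel 20 mm (x) by 24 mm (y), from 10 to 62 mm above the foot's underside; grip it across the 24 mm. This point: middle of the barrel, 36 mm above the foot's underside. y along the foot bar, z up, yaw within 0.2 rad at first. A white scale (5 mm marks, red pointer) faces -x.
- gauge_foot (a point): Centre of the underside of the gauge's foot, a steel bar 26 mm (x) by 44 mm (y), 10 mm high; axes as for the gauge. The probe, a steel pin of 6 mm diameter with a round tip, sticks 18 mm straight down out of this point at rest.
- probe (a joint): How far the probe is pushed up into the gauge, m: 0 at rest, 0.018 with its tip level with the foot. With the foot flat, groove depth = 0.018 - value: 0.011 in the shallow groove, 0.005 in the deep one, 0.018 if it missed. Pushing in takes 4.5 N plus 0.16 N per mm, more than the gauge's weight; stem drag of 1.8 N lets the weight keep it seated in the deep groove.
- gauge: The whole gauge with its probe; origin at the centre of the foot's underside, axes as for the gauge's centre point.
- stand: Grey plastic gauge stand on a black rubber mat (74 x 90 mm), fixed: a block 40 x 60 mm whose top is 38 mm above the bench, with a 16 mm square well, 25 mm deep, that takes the probe; the gauge's foot stands on the top at first. Origin: centre of the mat's underside, on the bench. A solid green-grey drawer cabinet, under 0.2 m high, stands 0.1 m behind it.
- fixture_1: One of two look-alike aluminium base plates (112 x 100 x 10 mm, fixed, yaw within 0.3 rad, blue guide rails) that stand left and right in either order; it carries a grey steel block, 64 mm (x) by 72 mm (y), top 42 mm above the bench, with one groove. One groove is 13 mm deep, the other 7 mm; nothing outside tells which. Origin: centre of the plate's underside.
- fixture_1_top (a point): Middle of the block's place on fixture 1, at the height of the block's flat top (42 mm above the bench); x along the groove, y across it. The groove is 8 mm wide and open at both ends. The block is clamped firmly but off centre: the groove's centre line lies anywhere within 8 mm either side of this point in y.
- fixture_2: One of two look-alike aluminium base plates (112 x 100 x 10 mm, fixed, yaw within 0.3 rad, blue guide rails) that stand left and right in either order; it carries a grey steel block, 64 mm (x) by 72 mm (y), top 42 mm above the bench, with one groove. One groove is 13 mm deep, the other 7 mm; nothing outside tells which. Origin: centre of the plate's underside.
- fixture_2_top (a point): Middle of the block's place on fixture 2, at the height of the block's flat top (42 mm above the bench); x along the groove, y across it. The groove is 8 mm wide and open at both ends. The block is clamped firmly but off centre: the groove's centre line lies anywhere within 8 mm either side of this point in y.
- timer: White bench timer, 62 x 62 x 20 mm, a bystander; origin under its centre.
- tape_roll: Beige tape roll, 65 mm diameter, 20 mm high, a bystander; origin under its centre.
- tip_box: Pale carton, 65 x 100 x 45 mm, a bystander; origin under its centre.
- amber_bottle: Brown bottle with black cap, 63 mm diameter, 125 mm high, a bystander; origin under its centre.
- marker: White marker pen with blue cap, 132 mm long, a bystander; origin under its centre.
Mind the look-alikes: they are no part of the job. Leave any turquoise or yellow look-alike of the gauge alone.

How it is judged:
At the end, for the whole second after the job is handed in: The gauge stands upright (within 0.05 rad), released and at rest, with its foot flat (within 1.5 mm) on one of the two blocks, within 24 mm along and 18 mm across of the block's place, and its probe on the floor of the deeper groove (pushed in by 2.5 to 8 mm) (((z of gauge_foot in the frame of fixture_1_top between -0.003 and 0.0015 m and x of gauge_foot in the frame of fixture_1_top between -0.024 and 0.024 m and y of gauge_foot in the frame of fixture_1_top between -0.018 and 0.018 m) or (z of gauge_foot in the frame of fixture_2_top between -0.003 and 0.0015 m and x of gauge_foot in the frame of fixture_2_top between -0.024 and 0.024 m and y of gauge_foot in the frame of fixture_2_top between -0.018 and 0.018 m)) and angle between gauge_foot's own z axis and vertical below 0.05 rad and value of joint probe between 0.0025 and 0.008 m and linear speed of gauge below 0.01 m/s and angular speed of gauge below 0.1 rad/s and contact force between gauge and the fingers below 0.1 N); the robot touches nothing.
It fails at once if the gauge is pressed on either fixture with more than 30 N (contact force between gauge and fixture_1 above 30 N or contact force between gauge and fixture_2 above 30 N).
It fails at once if the gauge is tipped by more than 0.6 rad (angle between gauge_foot's own z axis and vertical above 0.6 rad).
It fails at once if a bystander is shifted by more than 15 mm (distance of any of timer, tape_roll, tip_box, amber_bottle, marker from where it was at the start of the episode above 0.015 m).
It also fails if it takes over 72 s, if anything falls off the work surface, if the arm or the gripper's body presses on something with over 40 N, if the wrist force passes 120 N, or if a joint passes its speed limit or range.

ROBOT

A 6-joint arm with a two-finger parallel gripper is mounted at the origin on the work surface; the furniture and walls round the work are solid. World frame = base frame: x ahead of the robot, y to its left, z up, the work surface at z = 0. Lengths are in m, angles in rad, forces in N, time in s.
With the tool pointing down it reaches from about 0.375 to 0.975 m from the base axis. Payload 3.8 kg.
Tool frame: the origin (TCP) lies at the very end of the fingers, on their centre line; the grasp point (between the pads) lies 19 mm behind it; z points along the fingers, y is the line along which they close (so a half turn about z gives the same grasp; the last joint's range is limited). The gripper opens to 85 mm and grips with 20 to 120 N. Pads are 22 mm wide; open, the fingers measure 114 mm over their backs; the gripper's body (76 mm by 85 mm) begins 54 mm behind the grasp point. The pads swing forward as they close: fully open they stand 13 mm farther back than shut.
Start: joints at [1.267, 0.264, 1.604, -0, 1.274, -0.037], TCP at [0.178, 0.651, 0.231] pointing down, gripper open.
Joint ranges: [-2.63, 2.63], [-0.94, 2.18], [0.31, 2.57], [-1.31, 4.45], [0, 2.66], [-2.55, 2.55]. Speed limits (rad/s): [2.57, 2.57, 3.14, 3.14, 3.14, 3.14].

INTERFACE

Orientations are given as a rotation vector (axis times angle).
In Python, from workcell import read_state, read_camera, calibration, finish_job gives the robot as it stands.
- The arm moves only by the tool step_arm, never from a script. Its argument "commands" is a list of rows, each an object of numbers: "fingers": the gripper's target within -1 to 1 (shut at 1, half-way at 0, fully open at -1); "dx", "dy", "dz": the shift along the tool's x, y, z in m; "roll": the turn about the tool's z in degrees. In form: [{"fingers": .., "dx": .., "dy": .., "dz": .., "roll": ..}, ...]. A call has 1 to 8 rows; each row is the pose to reach, as a shift and turn from the pose commanded when the call began, along the tool's axes at that moment; what a row does not reach only later rows make up. A row lasts 1/8 s, in which the tool goes at most 62.5 mm and 10.7 degrees, less where a joint would pass 70% of its speed; a pose out of reach is approached as far as the arm can. A call with a gripper value outside its range is refused whole. The fingers move at their own pace and stop on an object; "squeeze" is the grip in N (left out, the last holds). Time passes only in rows, so rows that repeat a pose let the fingers close. It gives the time, the measured TCP pose, the force, the opening and the grip force at its end, in the units of the state.
- read_state(): the state, without advancing time (a new reading comes with each control period).
- read_camera(name): name is "scene" or "top"; returns (picture, depth): 400x640x3 uint8, blue, green, red; 400x640 float32, m along the optical axis (not along the pixel's ray), 0 where there is no reading.
- calibration(name): a dict with "intrinsics" (3x3 intrinsics, pixels), "k1" (the pictures are not rectified: a ray, as slopes to the right and down, at radius r is drawn at 1 + k1 r^2 times it, then the intrinsics apply), "world_to_cam" (4x4, takes a point from world to camera coordinates). Camera axes: x right, y up, looking along -z (the intrinsics and any distortion apply to the point x, -y, -z); pixel columns grow to the right and rows downward; lengths in m; the calibration is good to about 2 mm. A picture is of the moment at which its call begins. calibration takes no time and is no camera call.
- finish_job(): hands the job in; it is judged then, once.
The state is a dict: "time": time; "q": joint angles; "joint_vel": joint speeds; "joint_torque": joint torques, N m; "tool_pos": TCP position; "tcp_rot": TCP orientation; "wrist_force": force on the tool from outside, world axes, zero at the start; "torque": the same for the moment, N m; "width": opening from 0.0 (shut) to 1.0 (fully open); "grip_force": force on a finger pad.
Only numpy, scipy, OpenCV 4.12 (cv2) and the standard library are available. Lean on these libraries where they do the work, as an engineer would, in place of code of your own. Each camera call takes 0.05 s, during which the arm holds its last target. There are 200 camera calls.

## Working session

There is one attempt and no reset: what is moved stays moved. The work goes in short steps, Python scripts to look and compute and a tool call to move; the robot and the scene stay as the last step left them, time stands still between calls to the robot, and variables do not carry over. Pictures are saved under pics/ and viewed, at most 10 in all, crops included, and the job is handed in when it is done.

Besides the shell and the picture viewer there is one more tool, called after "Request:" by a JSON object that holds its "fn" and its "kwargs", one argument or row to a line. step_arm: Moves the arm, as the interface text tells. Its arguments: {"type":"object","properties":{"commands":{"type":"array","items":{"type":"object","properties":{"fingers":{"type":"number"},"dx":{"type":"number"},"dy":{"type":"number"},"dz":{"type":"number"},"roll":{"type":"number"}}}},"squeeze":{"type":"number"}},"required":["commands"]}

```bash
mkdir -p pics; ls
cat > h.py <<'E'
import numpy as np,cv2
from workcell import *
def px2w(name,uv,z):
    "cast pixels onto plane z (world)"
    c=calibration(name);K=np.array(c["intrinsics"],float);T=np.array(c["world_to_cam"]);k=c["k1"]
    p=cv2.undistortPoints(np.array(uv,float).reshape(-1,1,2),K,np.array([k,0,0,0.])).reshape(-1,2)
    d=np.c_[p[:,0],-p[:,1],-np.ones(len(p))]@T[:3,:3]
    o=-T[:3,:3].T@T[:3,3]
    return o+d*((z-o[2])/d[:,2])[:,None]
def depth2w(name,uv,D):
    c=calibration(name);K=np.array(c["intrinsics"],float);T=np.array(c["world_to_cam"]);k=c["k1"]
    uv=np.array(uv,float).reshape(-1,2)
    p=cv2.undistortPoints(uv.reshape(-1,1,2),K,np.array([k,0,0,0.])).reshape(-1,2)
    z=D[uv[:,1].astype(int),uv[:,0].astype(int)]
    P=np.c_[p[:,0],-p[:,1],-np.ones(len(p))]*z[:,None]
    return (P-T[:3,3])@T[:3,:3]
def w2px(name,P):
    c=calibration(name);K=np.array(c["intrinsics"],float);T=np.array(c["world_to_cam"]);k=c["k1"]
    q=np.array(P,float).reshape(-1,3)@T[:3,:3].T+T[:3,3];q=q*[1,-1,-1]
    return cv2.projectPoints(q,np.zeros(3),np.zeros(3),K,np.array([k,0,0,0.]))[0].reshape(-1,2)
E
python3 - <<'E'
from h import *
for n in("scene","top"):
    im,d=read_camera(n);cv2.imwrite(f"pics/{n}0.png",im);np.savez(f"{n}0.npz",im=im,d=d)
    T=np.array(calibration(n)["world_to_cam"]);print(n,(-T[:3,:3].T@T[:3,3]).round(3),calibration(n)["k1"],np.array(calibration(n)["intrinsics"])[0])
print(read_state())
E
```

```text
pics
scene [-0.306 -0.788  0.556] -0.07124191190929742 [484.13306002   0.         316.11080302]
top [ 0.375 -0.03   1.273] -0.10576638363692634 [445.87947174   0.         322.97815194]
{'time': 0.1, 'q': array([ 1.26710600e+00,  2.64700766e-01,  1.60524930e+00,  1.39702680e-05,
        1.27370501e+00, -3.69054791e-02]), 'joint_vel': array([-0.00029994, -0.0029767 , -0.00410156, -0.0007537 ,  0.00080547,
        0.00068262]), 'joint_torque': array([ 3.19650071e-04, -5.16706324e+01, -3.68589735e+01, -4.59251154e-06,
        6.36198762e-03, -1.69038628e-05]), 'tool_pos': array([0.17775245, 0.65048367, 0.23006466]), 'tcp_rot': array([-0.41778092, -3.11332212,  0.00318885]), 'wrist_force': array([ 0.67668458, -0.37200314,  0.24785762]), 'torque': array([-0.00014288, -0.02612171,  0.04137675]), 'grip_force': 0.0, 'width': 0.9962357646697616}
```

View pics/scene0.png

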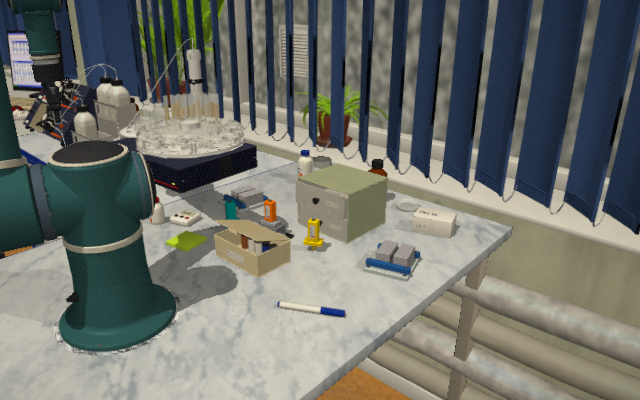

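View pics/top0.png

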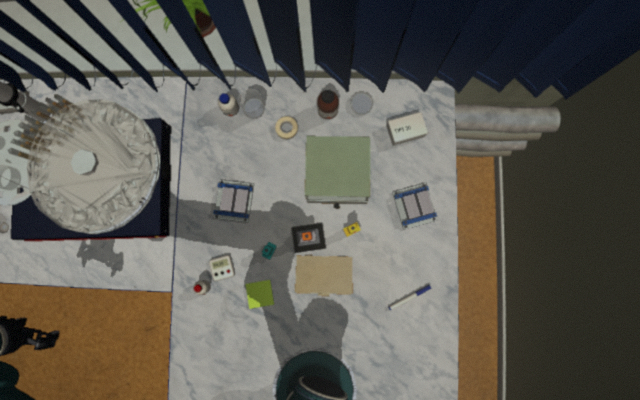

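Orange gauge on the grey stand: top (308,237), scene (270,211). Look-alikes: turquoise at top (268,250), yellow at top (352,228). The orange one, in the grey stand on the black mat, is the one meant. Fixtures are at top (233,201) and (415,205). There is an open carton in front of the stand and a cabinet behind it. Next I measure and make one enlarged crop.

```bash
cat > m.py <<'E'
from h import *
S=np.load("scene0.npz");T=np.load("top0.npz")
def blobs(im,lo,hi,mn=15):
    m=cv2.inRange(cv2.cvtColor(im,cv2.COLOR_BGR2HSV),lo,hi)
    n,l,s,c=cv2.connectedComponentsWithStats(m)
    return [(s[i],c[i].round(1),l==i) for i in range(1,n) if s[i,4]>=mn]
for nm,Z in(("scene",S),("top",T)):
    for col,lo,hi in(("orange",(5,150,120),(14,255,255)),("blue",(100,120,60),(115,255,255))):
        for s,c,m in blobs(Z["im"],lo,hi):
            if col=="blue" and (nm=="scene" or not 170<c[1]<240):continue
            if col=="orange" and not(200<c[0]<400 and 190<c[1]<260):continue
            v,u=np.nonzero(m);P=depth2w(nm,np.c_[u,v],Z["d"]);P=P[np.isfinite(P).all(1)]
            print(nm,col,s,c,"med",np.median(P,0).round(4),"zmax",np.percentile(P[:,2],95).round(4),"rect",cv2.minAreaRect(np.c_[u,v].astype(np.float32)))
a=cv2.resize(T["im"][185:285,205:445],None,fx=3.3,fy=3.3,interpolation=cv2.INTER_CUBIC)
b=cv2.resize(S["im"][180:280,210:430],None,fx=2.6,fy=2.6,interpolation=cv2.INTER_CUBIC)
o=np.zeros((a.shape[0]+b.shape[0],a.shape[1],3),np.uint8);o[:a.shape[0]]=a;o[a.shape[0]:,:b.shape[1]]=b
cv2.imwrite("pics/crop1.png",o)
# cabinet, carton tops by depth
for n,uv in(("cab",[(310,145),(365,145),(310,185),(368,188)]),("carton",[(300,262),(348,262),(300,288),(348,288),(323,275)]),("L",[(222,200),(240,200),(233,190),(233,212)]),("R",[(407,206),(424,204),(412,192),(418,216)])):
    print(n,depth2w("top",uv,T["d"]).round(3).tolist())
E
python3 m.py
```

```text
scene orange [264 199  12  23 148] [270.8 210.2] med [0.4154 0.0181 0.077 ] zmax 0.0997 rect ((269.5, 210.0), (22.0, 11.0), 90.0)
top orange [302 232  10   8  58] [306.6 235.8] med [0.4228 0.0252 0.0995] zmax 0.1034 rect ((306.5, 235.5), (7.0, 9.0), 90.0)
top blue [218 183  30   6  69] [232.1 185.9] med [0.562  0.2442 0.0245] zmax 0.0299 rect ((232.50001525878906, 186.00001525878906), (29.024127960205078, 3.348937749862671), 7.125016689300537)
top blue [407 214  26   9  70] [419.4 218.4] med [ 0.4814 -0.2862  0.0252] zmax 0.0278 rect ((419.4423522949219, 218.2884521484375), (2.718879461288452, 25.96091651916504), 74.74488067626953)
cab [[0.658, 0.022, 0.135], [0.661, -0.122, 0.134], [0.552, 0.019, 0.133], [0.547, -0.131, 0.134]]
carton [[0.353, 0.044, 0.065], [0.356, -0.085, 0.063], [0.286, 0.041, 0.086], [0.288, -0.085, 0.084], [0.321, -0.019, 0.081]]
L [[0.518, 0.268, 0.046], [0.52, 0.218, 0.04], [0.548, 0.24, 0.039], [0.488, 0.24, 0.023]]
R [[0.512, -0.247, 0.046], [0.519, -0.295, 0.045], [0.555, -0.265, 0.025], [0.486, -0.279, 0.038]]
```

View pics/crop1.png

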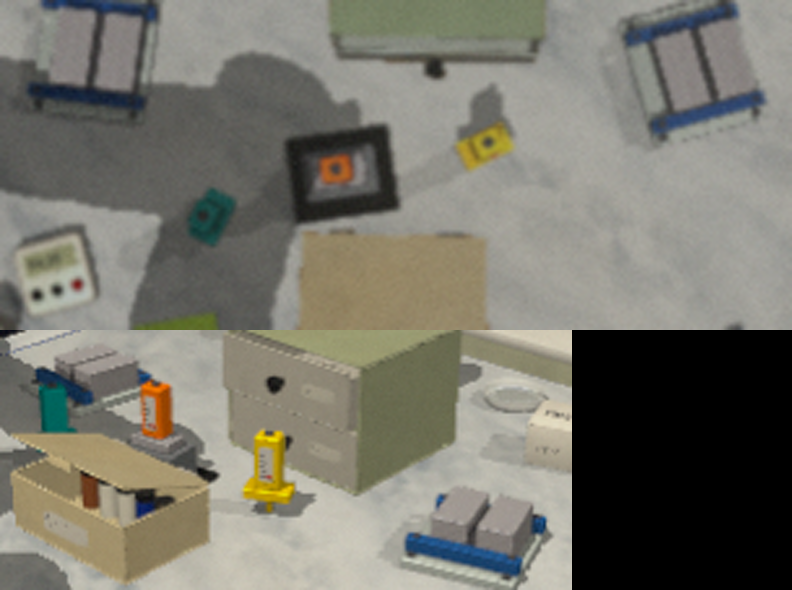

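Crop confirms it: the orange gauge stands in the grey stand on the black mat, scale facing -x. The grooves show as dark lines at top px ≈(234,200) and (416,205). Now for precise poses.

```bash
cat > m2.py <<'E'
from h import *
from m import S,T,blobs
print("-----")
im=T["im"];d=T["d"]
# gauge top face
for s,c,m in blobs(im,(3,130,90),(16,255,255)):
    if 290<c[0]<325 and 220<c[1]<250:
        v,u=np.nonzero(m);r=cv2.minAreaRect(np.c_[u,v].astype(np.float32))
        B=px2w("top",cv2.boxPoints(r),0.1);print("gauge top",px2w("top",[r[0]],.1).round(4),B.round(3).tolist())
# scene: gauge barrel silhouette columns -> ray at z
for s,c,m in blobs(S["im"],(3,130,90),(16,255,255)):
    if 255<c[0]<290 and 195<c[1]<230:
        v,u=np.nonzero(m);print("scene bbox",s);P=px2w("scene",[(c[0],c[1])],.074);print(" ray z.074",P.round(4))
        top=v.min();k=v<top+4;print(" top edge px",u[k].min(),u[k].max(),top,px2w("scene",[(u[k].min(),top+2),(u[k].max(),top+2)],.1).round(4).tolist())
# mat
hsv=cv2.cvtColor(im,cv2.COLOR_BGR2HSV);m=(hsv[...,2]<50).astype(np.uint8);m[:220]=0;m[255:]=0;m[:,:288]=0;m[:,330:]=0
v,u=np.nonzero(m);W=px2w("top",np.c_[u,v],0.003)[:,:2];r=cv2.minAreaRect(W.astype(np.float32));print("mat",r)
# blocks + grooves
for n,(u0,u1,v0,v1) in dict(L=(214,256,178,224),R=(392,440,180,230)).items():
    vv,uu=np.mgrid[v0:v1,u0:u1];uv=np.c_[uu.ravel(),vv.ravel()]
    P=depth2w("top",uv,d);h=hsv[vv.ravel(),uu.ravel()]
    blue=(h[:,0]>98)&(h[:,0]<120)&(h[:,1]>110)
    Wb=px2w("top",uv[blue],.028)[:,:2];rb=cv2.minAreaRect(Wb.astype(np.float32))
    print(n,"rails rect",rb,len(Wb))
    a=np.array(rb[0]);
    best=None
    from numpy.linalg import svd
    hi=(P[:,2]>.036)&(h[:,1]<70);Wt=px2w("top",uv[hi],.042)[:,:2];print(n,"block rect",cv2.minAreaRect(Wt.astype(np.float32)),"top z",np.median(P[hi,2]).round(4))
E
python3 m2.py | sed -n '/-----/,$p'
```

```text
-----
gauge top [[0.4218 0.0264 0.1   ]] [[0.432, 0.038, 0.1], [0.433, 0.015, 0.1], [0.412, 0.014, 0.1], [0.411, 0.038, 0.1]]
scene bbox [264 199  13  23 182]
 ray z.074 [[0.4223 0.0294 0.074 ]]
 top edge px 264 274 199 [[0.4092, 0.0364, 0.1], [0.4258, 0.0187, 0.1]]
mat ((0.42191874980926514, 0.027484199032187462), (0.07017002254724503, 0.0861438661813736), 9.405891418457031)
L rails rect ((0.5215911269187927, 0.24264734983444214), (0.09675932675600052, 0.08788058161735535), 83.7619400024414) 183
L block rect ((0.5257818698883057, 0.24396827816963196), (0.08221694827079773, 0.09638196974992752), 2.5691492557525635) top z 0.0418
R rails rect ((0.5172669291496277, -0.273130863904953), (0.08682809770107269, 0.09435848891735077), 16.561161041259766) 146
R block rect ((0.515418529510498, -0.2907542586326599), (0.0783049538731575, 0.09632770717144012), 15.139925003051758) top z 0.0422
```

```bash
cat > m3.py <<'E'
from h import *
def prof(T,n,c,yaw,dz=0.042):
    ex=np.array([np.cos(yaw),np.sin(yaw)]);ey=np.array([-ex[1],ex[0]])
    ys=np.arange(-.045,.0451,.001);xs=np.arange(-.026,.0261,.001)
    g=cv2.GaussianBlur
    P=np.array([[*(np.array(c)+x*ex+y*ey),dz] for x in xs for y in ys])
    uv=w2px(n,P).reshape(len(xs),len(ys),2).astype(np.float32)
    gr=cv2.remap(cv2.cvtColor(T["im"],cv2.COLOR_BGR2GRAY).astype(np.float32),uv[...,0],uv[...,1],cv2.INTER_CUBIC)
    D=cv2.remap(T["d"],uv[...,0],uv[...,1],cv2.INTER_LINEAR)
    o=w2px(n,P[:1]) # predicted depth of plane
    W=np.array(calibration(n)["world_to_cam"]);pd=-(P@W[:3,:3].T+W[:3,3])[:,2].reshape(D.shape)
    return xs,ys,gr,pd-D
if __name__=="__main__":
    for n in("top","scene"):
        T=np.load(n+"0.npz")
        for k,c,y in(("L",(.5216,.2426),np.radians(-6.2)),("R",(.5173,-.2731),np.radians(16.6))):
            if n=="scene" and k=="L":continue
            xs,ys,g,h=prof(T,n,c,y)
            print(n,k,"y mm / gray / height-over-top mm, front half & back half minima")
            for i in range(0,len(ys),1):
                if abs(ys[i])<.02:print(int(round(ys[i]*1e3)),g[:,i].mean().round(0),(1e3*np.median(h[:,i])).round(1),end=" | ")
            s=slice(20,71)
            for nm,a in(("rear",slice(0,17)),("mid",slice(18,35)),("far",slice(36,53))):
                q=g[a].mean(0)[s];w=np.clip(np.median(q)-q-12,0,None);w[abs(ys[s]-ys[s][q.argmin()])>.007]=0;print("\n",nm,(w*ys[s]).sum()/w.sum()*1e3,q.min())
E
python3 m3.py
```

```text
top L y mm / gray / height-over-top mm, front half & back half minima
-20 131.0 0.7 | -19 131.0 0.3 | -18 131.0 0.3 | -17 132.0 -0.5 | -16 132.0 -0.5 | -15 132.0 -0.2 | -14 131.0 0.4 | -13 127.0 0.3 | -12 119.0 -0.4 | -11 106.0 -2.3 | -10 91.0 -4.7 | -9 77.0 -7.3 | -8 65.0 -8.0 | -7 57.0 -8.0 | -6 54.0 -7.6 | -5 56.0 -7.0 | -4 65.0 -5.2 | -3 78.0 -3.2 | -2 94.0 -1.4 | -1 110.0 -0.7 | 0 121.0 -0.6 | 1 128.0 -0.4 | 2 130.0 0.0 | 3 131.0 0.4 | 4 131.0 0.6 | 5 131.0 0.7 | 6 131.0 0.4 | 7 131.0 0.2 | 8 130.0 -0.2 | 9 130.0 -0.3 | 10 129.0 0.0 | 11 130.0 0.2 | 12 130.0 0.4 | 13 131.0 0.1 | 14 132.0 0.1 | 15 132.0 0.1 | 16 132.0 0.4 | 17 132.0 0.3 | 18 131.0 0.3 | 19 130.0 -0.3 | 
 rear -6.258086407765716 52.013573

 mid -6.0638424633106975 54.392593

 far -5.929767131076023 55.562447
top R y mm / gray / height-over-top mm, front half & back half minima
-20 132.0 0.6 | -19 132.0 0.4 | -18 133.0 0.2 | -17 134.0 0.3 | -16 135.0 0.4 | -15 135.0 0.8 | -14 135.0 1.1 | -13 132.0 1.0 | -12 125.0 0.8 | -11 113.0 -0.6 | -10 97.0 -2.9 | -9 81.0 -6.0 | -8 69.0 -8.7 | -7 63.0 -11.0 | -6 61.0 -11.8 | -5
[... 596 characters left out ...]
17 154.0 -0.4 | -16 155.0 -0.6 | -15 154.0 -0.9 | -14 154.0 -1.2 | -13 154.0 -1.2 | -12 155.0 -0.0 | -11 154.0 0.3 | -10 151.0 -0.1 | -9 143.0 -2.9 | -8 129.0 -12.5 | -7 113.0 -21.9 | -6 103.0 -26.4 | -5 101.0 -25.7 | -4 102.0 -21.9 | -3 101.0 -17.7 | -2 103.0 -12.8 | -1 110.0 -8.7 | 0 123.0 -5.3 | 1 138.0 -2.7 | 2 150.0 -1.4 | 3 155.0 -1.2 | 4 155.0 -1.0 | 5 154.0 -0.7 | 6 153.0 -0.4 | 7 153.0 -0.5 | 8 153.0 -0.6 | 9 153.0 -0.6 | 10 153.0 -0.7 | 11 153.0 -0.8 | 12 153.0 -0.8 | 13 154.0 -1.3 | 14 154.0 -1.6 | 15 153.0 -0.8 | 16 154.0 -0.6 | 17 154.0 -0.2 | 18 154.0 -0.3 | 19 155.0 -0.9 | 
 rear -4.478908392705545 66.86659

 mid -4.265625151324053 67.21656

 far -0.8760050284692005 123.923454
```

The top depth already hints that the right groove is the deeper one (≈12 mm against ≈8 mm); I'll confirm that by feel. Next, the approach to the gauge.

```bash
cat > go.py <<'E'
import sys,numpy as np
from workcell import read_state
from scipy.spatial.transform import Rotation as R
x,y,z,yaw=map(float,sys.argv[1:5])
s=read_state();M=R.from_rotvec(s["tcp_rot"]).as_matrix()
t=M.T@(np.array([x,y,z])-s["tool_pos"]);phi=np.degrees(np.arctan2(M[1,1],M[0,1]))
roll=(phi-90-yaw+90)%180-90
print("t",s["time"],"pos",s["tool_pos"].round(4),"yaw",round(phi-90,2),"tilt",M[:,2].round(4),"q",s["q"].round(2));print("mm",(t*1e3).round(1),"roll",round(roll,2),"F",s["wrist_force"].round(2),"w",round(s["width"],3))
E
python3 go.py .4218 .0267 .20 9.4
```

```text
t 0.1 pos [0.1778 0.6505 0.2301] yaw -15.29 tilt [-6.e-04 -2.e-03 -1.e+00] q [ 1.27  0.26  1.61  0.    1.27 -0.04]
mm [-399.9 -537.3   31.1] roll -24.69 F [ 0.68 -0.37  0.25] w 0.996
```

Request:
{"fn": "step_arm", "kwargs": {
  "commands": [
    {"dx": -0.4,"dy": -0.537,"dz": 0.031,"roll": -24.7,"fingers": 0},
    {"dx": -0.4,"dy": -0.537,"dz": 0.031,"roll": -24.7,"fingers": 0},
    {"dx": -0.4,"dy": -0.537,"dz": 0.031,"roll": -24.7,"fingers": 0},
    {"dx": -0.4,"dy": -0.537,"dz": 0.031,"roll": -24.7,"fingers": 0},
    {"dx": -0.4,"dy": -0.537,"dz": 0.031,"roll": -24.7,"fingers": 0},
    {"dx": -0.4,"dy": -0.537,"dz": 0.031,"roll": -24.7,"fingers": 0},
    {"dx": -0.4,"dy": -0.537,"dz": 0.031,"roll": -24.7,"fingers": 0},
    {"dx": -0.4,"dy": -0.537,"dz": 0.031,"roll": -24.7,"fingers": 0}
  ],
  "squeeze": 40
}}

```text
time: 1.1
tool_pos: [0.3603, 0.1842, 0.208]
tcp_rot: [-0.259, 3.13, 0.0]
wrist_force: [1.9, 0.3, 0.3]
width: 0.501
grip_force: 0.0
```

```bash
python3 go.py .4218 .0267 .20 9.4
```

```text
t 1.1 pos [0.3603 0.1842 0.208 ] yaw 9.45 tilt [ 5.e-04  1.e-04 -1.e+00] q [ 0.41 -0.25  2.17 -0.    1.23 -1.32]
mm [ -34.8 -165.4    8. ] roll 0.05 F [1.88 0.33 0.27] w 0.501
```

Request:
{"fn": "step_arm", "kwargs": {
  "commands": [
    {"dx": -0.035,"dy": -0.165,"dz": 0.008,"roll": 0},
    {"dx": -0.035,"dy": -0.165,"dz": 0.008,"roll": 0},
    {"dx": -0.035,"dy": -0.165,"dz": 0.008,"roll": 0},
    {"dx": -0.035,"dy": -0.165,"dz": 0.008,"roll": 0},
    {"dx": -0.035,"dy": -0.165,"dz": 0.008,"roll": 0}
  ]
}}

```text
invalid input
```

```bash
python3 go.py .4218 .0267 .20 9.4;  python3 - <<'E'
from h import *
im,d=read_camera("top");np.savez("top1.npz",im=im,d=d);a=cv2.resize(im[180:290,240:400],None,fx=4,fy=4)
im,d=read_camera("scene");b=cv2.resize(im[120:260,190:390],None,fx=4,fy=4)[:, :]
cv2.imwrite("pics/a1.png",cv2.resize(np.hstack([cv2.resize(a,(580,400)),cv2.resize(b,(580,400))]),(800,276)))
E
```

```text
t 1.1 pos [0.3603 0.1842 0.208 ] yaw 9.45 tilt [ 5.e-04  1.e-04 -1.e+00] q [ 0.41 -0.25  2.17 -0.    1.23 -1.32]
mm [ -34.8 -165.4    8. ] roll 0.05 F [1.88 0.33 0.27] w 0.501
```

View pics/a1.png

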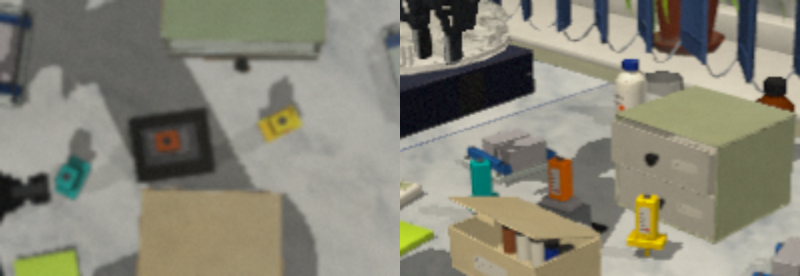

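The move was refused because the rows had no fingers value, so the arm hasn't moved. The picture shows the gripper at the left edge and the gauge undisturbed. Resending.

Request:
{"fn": "step_arm", "kwargs": {
  "commands": [
    {"dx": -0.035,"dy": -0.165,"dz": 0.008,"roll": 0,"fingers": 0},
    {"dx": -0.035,"dy": -0.165,"dz": 0.008,"roll": 0,"fingers": 0},
    {"dx": -0.035,"dy": -0.165,"dz": 0.008,"roll": 0,"fingers": 0},
    {"dx": -0.035,"dy": -0.165,"dz": 0.008,"roll": 0,"fingers": 0},
    {"dx": -0.035,"dy": -0.165,"dz": 0.008,"roll": 0,"fingers": 0}
  ]
}}

```text
time: 1.82
tool_pos: [0.4212, 0.0298, 0.1998]
tcp_rot: [0.257, -3.13, -0.001]
wrist_force: [0.1, 0.5, 0.4]
width: 0.499
grip_force: 0.0
```

```bash
python3 go.py .4218 .0267 .057 9.4
```

```text
t 1.825 pos [0.4212 0.0298 0.1998] yaw 9.4 tilt [-1.2e-03  8.0e-04 -1.0e+00] q [ 0.01 -0.21  2.15  0.    1.2  -1.72]
mm [ -0.2  -3.3 142.8] roll -0.0 F [0.08 0.48 0.43] w 0.499
```

Request:
{"fn": "step_arm", "kwargs": {
  "commands": [
    {"dx": 0,"dy": -0.003,"dz": 0.05,"roll": 0,"fingers": 0},
    {"dx": 0,"dy": -0.003,"dz": 0.09,"roll": 0,"fingers": 0},
    {"dx": 0,"dy": -0.003,"dz": 0.12,"roll": 0,"fingers": 0},
    {"dx": 0,"dy": -0.003,"dz": 0.143,"roll": 0,"fingers": 0},
    {"dx": 0,"dy": -0.003,"dz": 0.143,"roll": 0,"fingers": 0},
    {"dx": 0,"dy": -0.003,"dz": 0.143,"roll": 0,"fingers": 0}
  ]
}}

```text
time: 2.58
tool_pos: [0.4227, 0.0271, 0.058]
tcp_rot: [-0.26, 3.13, 0.0]
wrist_force: [0.7, 0.3, 0.1]
width: 0.5
grip_force: 0.0
```

```bash
python3 go.py .4218 .0267 .057 9.4;  python3 - <<'E'
from h import *
im,d=read_camera("scene");b=cv2.resize(im[150:250,220:340],(720,600),interpolation=cv2.INTER_CUBIC)
cv2.imwrite("pics/a2.png",b)
E
```

```text
t 2.575 pos [0.4227 0.0271 0.058 ] yaw 9.52 tilt [ 1.1e-03  2.0e-04 -1.0e+00] q [ 0.01 -0.03  2.28  0.    0.89 -1.73]
mm [ 0.9 -0.2  1. ] roll 0.12 F [0.74 0.35 0.11] w 0.5
```

View pics/a2.png

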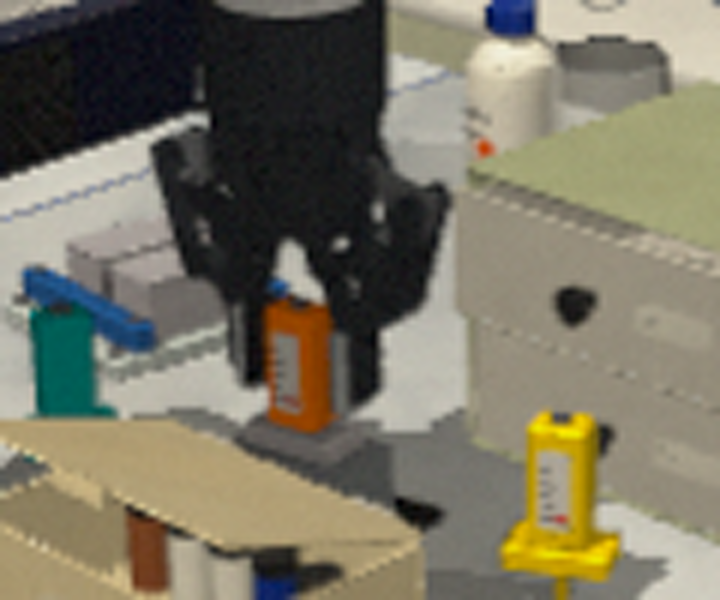

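The fingers straddle the orange barrel, left pad at crop (245,345) and right pad at (345,370), and stay clear of the foot. Closing.

Request:
{"fn": "step_arm", "kwargs": {
  "commands": [
    {"dx": 0,"dy": 0,"dz": 0,"roll": 0,"fingers": 1},
    {"dx": 0,"dy": 0,"dz": 0,"roll": 0,"fingers": 1},
    {"dx": 0,"dy": 0,"dz": 0,"roll": 0,"fingers": 1},
    {"dx": 0,"dy": 0,"dz": 0,"roll": 0,"fingers": 1},
    {"dx": 0,"dy": 0,"dz": 0,"roll": 0,"fingers": 1},
    {"dx": 0,"dy": 0,"dz": 0,"roll": 0,"fingers": 1}
  ],
  "squeeze": 60
}}

```text
time: 3.38
tool_pos: [0.4235, 0.0265, 0.0586]
tcp_rot: [-0.256, 3.128, 0.001]
wrist_force: [-0.8, 2.7, 7.3]
width: 0.274
grip_force: 59.8
```

```bash
python3 go.py .4218 .0267 .17 9.4
```

```text
t 3.375 pos [0.4235 0.0265 0.0586] yaw 9.37 tilt [ 0.0026  0.0011 -1.    ] q [ 0.   -0.03  2.28  0.    0.89 -1.73]
mm [   1.3    0.6 -111.4] roll -0.03 F [-0.83  2.69  7.3 ] w 0.274
```

Request:
{"fn": "step_arm", "kwargs": {
  "commands": [
    {"dx": 0,"dy": 0,"dz": -0.02,"roll": 0,"fingers": 1},
    {"dx": 0,"dy": 0,"dz": -0.05,"roll": 0,"fingers": 1},
    {"dx": 0,"dy": 0,"dz": -0.09,"roll": 0,"fingers": 1},
    {"dx": 0,"dy": 0,"dz": -0.13,"roll": 0,"fingers": 1},
    {"dx": 0,"dy": 0,"dz": -0.16,"roll": 0,"fingers": 1},
    {"dx": 0,"dy": 0,"dz": -0.17,"roll": 0,"fingers": 1},
    {"dx": 0,"dy": 0,"dz": -0.17,"roll": 0,"fingers": 1}
  ]
}}

```text
time: 4.25
tool_pos: [0.4219, 0.0259, 0.2267]
tcp_rot: [0.257, -3.131, 0.0]
wrist_force: [0.3, -0.0, -4.4]
width: 0.271
grip_force: 59.3
```

```bash
python3 go.py .519 -.279 .17 16.6
```

```text
t 4.25 pos [0.4219 0.0259 0.2267] yaw 9.4 tilt [-1.e-04 -2.e-04 -1.e+00] q [ 0.   -0.23  2.11 -0.    1.26 -1.73]
mm [ -46.  -316.6   56.8] roll -7.2 F [ 0.32 -0.01 -4.39] w 0.271
```

Held: -4.4 N, which is the gauge's weight. Carrying it across at height, then down.

Request:
{"fn": "step_arm", "kwargs": {
  "commands": [
    {"dx": -0.008,"dy": -0.05,"dz": 0,"roll": -1,"fingers": 1},
    {"dx": -0.016,"dy": -0.105,"dz": 0,"roll": -3,"fingers": 1},
    {"dx": -0.024,"dy": -0.16,"dz": 0,"roll": -4.5,"fingers": 1},
    {"dx": -0.032,"dy": -0.215,"dz": 0,"roll": -6,"fingers": 1},
    {"dx": -0.04,"dy": -0.265,"dz": 0,"roll": -7.2,"fingers": 1},
    {"dx": -0.046,"dy": -0.3,"dz": 0.02,"roll": -7.2,"fingers": 1},
    {"dx": -0.046,"dy": -0.317,"dz": 0.045,"roll": -7.2,"fingers": 1},
    {"dx": -0.046,"dy": -0.317,"dz": 0.075,"roll": -7.2,"fingers": 1}
  ]
}}

```text
time: 5.25
tool_pos: [0.5184, -0.2803, 0.1488]
tcp_rot: [0.451, -3.106, -0.003]
wrist_force: [-0.7, 0.5, -5.0]
width: 0.274
grip_force: 60.5
```

Request:
{"fn": "step_arm", "kwargs": {
  "commands": [
    {"dx": 0,"dy": 0,"dz": 0,"roll": 0,"fingers": 1},
    {"dx": 0,"dy": 0,"dz": 0,"roll": 0,"fingers": 1}
  ]
}}

```text
time: 5.5
tool_pos: [0.519, -0.2788, 0.1515]
tcp_rot: [0.454, -3.107, -0.002]
wrist_force: [0.2, -0.5, -3.6]
width: 0.273
grip_force: 60.3
```

```bash
python3 go.py .519 -.279 .09 16.6
```

```text
t 5.5 pos [ 0.519  -0.2788  0.1515] yaw 16.62 tilt [-1.3e-03  8.0e-04 -1.0e+00] q [-0.54  0.17  1.87  0.    1.1  -2.4 ]
mm [ 0.  -0.3 61.5] roll 0.02 F [ 0.16 -0.46 -3.63] w 0.273
```

Request:
{"fn": "step_arm", "kwargs": {
  "commands": [
    {"dx": 0,"dy": 0,"dz": 0.03,"roll": 0,"fingers": 1},
    {"dx": 0,"dy": 0,"dz": 0.055,"roll": 0,"fingers": 1},
    {"dx": 0,"dy": 0,"dz": 0.066,"roll": 0,"fingers": 1},
    {"dx": 0,"dy": 0,"dz": 0.066,"roll": 0,"fingers": 1},
    {"dx": 0,"dy": 0,"dz": 0.066,"roll": 0,"fingers": 1}
  ]
}}

```text
time: 6.12
tool_pos: [0.5206, -0.2797, 0.0879]
tcp_rot: [-0.454, 3.106, -0.003]
wrist_force: [-0.3, 0.1, -4.3]
width: 0.275
grip_force: 60.5
```

Request:
{"fn": "step_arm", "kwargs": {
  "commands": [
    {"dx": 0,"dy": 0,"dz": 0.002,"roll": 0,"fingers": 1},
    {"dx": 0,"dy": 0,"dz": 0.004,"roll": 0,"fingers": 1},
    {"dx": 0,"dy": 0,"dz": 0.006,"roll": 0,"fingers": 1},
    {"dx": 0,"dy": 0,"dz": 0.008,"roll": 0,"fingers": 1},
    {"dx": 0,"dy": 0,"dz": 0.008,"roll": 0,"fingers": 1},
    {"dx": 0,"dy": 0,"dz": 0.008,"roll": 0,"fingers": 1}
  ]
}}

```text
time: 6.88
tool_pos: [0.5194, -0.2791, 0.0781]
tcp_rot: [0.454, -3.109, -0.0]
wrist_force: [0.1, 1.1, -3.3]
width: 0.272
grip_force: 60.5
```

```bash
python3 go.py .519 -.279 .07 16.6;  python3 - <<'E'
from h import *
im,d=read_camera("scene");b=cv2.resize(im[195:295,340:460],(720,600),interpolation=cv2.INTER_CUBIC)
cv2.imwrite("pics/a3.png",b)
E
```

```text
t 6.875 pos [ 0.5194 -0.2791  0.0781] yaw 16.61 tilt [-0.  0. -1.] q [-0.54  0.24  1.93  0.    0.97 -2.4 ]
mm [0.4 0.3 8.1] roll 0.01 F [ 0.07  1.06 -3.28] w 0.272
```

View pics/a3.png

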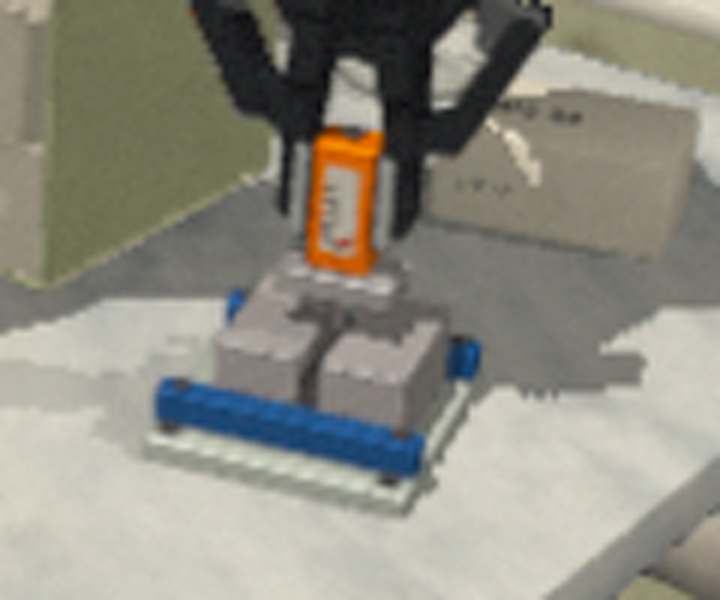

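The gauge hangs over the groove and the red pointer is still at rest. At about 2.5 mm below the block top there is no upward force, so the pin is in the groove. Feeling on down.

Request:
{"fn": "step_arm", "kwargs": {
  "commands": [
    {"dx": 0,"dy": 0,"dz": 0.0015,"roll": 0,"fingers": 1},
    {"dx": 0,"dy": 0,"dz": 0.003,"roll": 0,"fingers": 1},
    {"dx": 0,"dy": 0,"dz": 0.003,"roll": 0,"fingers": 1},
    {"dx": 0,"dy": 0,"dz": 0.003,"roll": 0,"fingers": 1}
  ]
}}

```text
time: 7.42
tool_pos: [0.5193, -0.2791, 0.0751]
tcp_rot: [0.454, -3.109, -0.0]
wrist_force: [-0.2, -0.3, -3.7]
width: 0.275
grip_force: 60.5
```

Request:
{"fn": "step_arm", "kwargs": {
  "commands": [
    {"dx": 0,"dy": 0,"dz": 0.0015,"roll": 0,"fingers": 1},
    {"dx": 0,"dy": 0,"dz": 0.003,"roll": 0,"fingers": 1},
    {"dx": 0,"dy": 0,"dz": 0.003,"roll": 0,"fingers": 1},
    {"dx": 0,"dy": 0,"dz": 0.003,"roll": 0,"fingers": 1}
  ]
}}

```text
time: 7.92
tool_pos: [0.5193, -0.2791, 0.0721]
tcp_rot: [0.454, -3.108, -0.0]
wrist_force: [-0.1, 0.4, -5.3]
width: 0.272
grip_force: 60.5
```

```bash
python3 go.py .519 -.279 .063 16.6
```

```text
t 7.925 pos [ 0.5193 -0.2791  0.0721] yaw 16.62 tilt [-2.e-04  1.e-04 -1.e+00] q [-0.54  0.25  1.93 -0.    0.96 -2.4 ]
mm [0.3 0.2 9.1] roll 0.02 F [-0.1   0.42 -5.35] w 0.272
```

Tip is at about 8.5 mm depth with no contact, already past the 7 mm floor. So this is the deep groove, as the depth picture suggested.

Request:
{"fn": "step_arm", "kwargs": {
  "commands": [
    {"dx": 0,"dy": 0,"dz": 0.001,"roll": 0,"fingers": 1},
    {"dx": 0,"dy": 0,"dz": 0.002,"roll": 0,"fingers": 1},
    {"dx": 0,"dy": 0,"dz": 0.003,"roll": 0,"fingers": 1},
    {"dx": 0,"dy": 0,"dz": 0.003,"roll": 0,"fingers": 1}
  ]
}}

```text
time: 8.43
tool_pos: [0.5193, -0.2791, 0.069]
tcp_rot: [0.454, -3.108, -0.0]
wrist_force: [-0.2, 0.7, -4.2]
width: 0.275
grip_force: 60.5
```

Request:
{"fn": "step_arm", "kwargs": {
  "commands": [
    {"dx": 0,"dy": 0,"dz": 0.001,"roll": 0,"fingers": 1},
    {"dx": 0,"dy": 0,"dz": 0.002,"roll": 0,"fingers": 1},
    {"dx": 0,"dy": 0,"dz": 0.003,"roll": 0,"fingers": 1},
    {"dx": 0,"dy": 0,"dz": 0.003,"roll": 0,"fingers": 1}
  ]
}}

```text
time: 8.93
tool_pos: [0.5195, -0.2792, 0.0666]
tcp_rot: [-0.454, 3.108, -0.0]
wrist_force: [-1.1, 1.5, 1.1]
width: 0.278
grip_force: 61.1
```

Request:
{"fn": "step_arm", "kwargs": {
  "commands": [
    {"dx": 0,"dy": 0,"dz": 0.001,"roll": 0,"fingers": 1},
    {"dx": 0,"dy": 0,"dz": 0.002,"roll": 0,"fingers": 1},
    {"dx": 0,"dy": 0,"dz": 0.002,"roll": 0,"fingers": 1}
  ]
}}

```text
time: 9.3
tool_pos: [0.5195, -0.2791, 0.0642]
tcp_rot: [-0.454, 3.108, -0.0]
wrist_force: [-0.4, 1.4, 1.5]
width: 0.271
grip_force: 61.1
```

Floor contact came near TCP z 0.068, predicted 0.0676 for the 13 mm groove. Seating gently.

Request:
{"fn": "step_arm", "kwargs": {
  "commands": [
    {"dx": 0,"dy": 0,"dz": 0.0005,"roll": 0,"fingers": 1},
    {"dx": 0,"dy": 0,"dz": 0.001,"roll": 0,"fingers": 1},
    {"dx": 0,"dy": 0,"dz": 0.001,"roll": 0,"fingers": 1}
  ]
}}

```text
time: 9.68
tool_pos: [0.5195, -0.2792, 0.0632]
tcp_rot: [-0.454, 3.108, -0.0]
wrist_force: [-0.8, 0.8, 0.2]
width: 0.273
grip_force: 61.1
```

Request:
{"fn": "step_arm", "kwargs": {
  "commands": [
    {"dx": 0,"dy": 0,"dz": 0.0005,"roll": 0,"fingers": 1},
    {"dx": 0,"dy": 0,"dz": 0.0005,"roll": 0,"fingers": 1}
  ]
}}

```text
time: 9.93
tool_pos: [0.5195, -0.2792, 0.0627]
tcp_rot: [-0.454, 3.109, -0.0]
wrist_force: [-0.5, 1.5, 1.3]
width: 0.274
grip_force: 61.3
```

Request:
{"fn": "step_arm", "kwargs": {
  "commands": [
    {"dx": 0,"dy": 0,"dz": 0.0003,"roll": 0,"fingers": 1},
    {"dx": 0,"dy": 0,"dz": 0.0003,"roll": 0,"fingers": 1}
  ]
}}

```text
time: 10.18
tool_pos: [0.5195, -0.2792, 0.0627]
tcp_rot: [-0.454, 3.108, -0.0]
wrist_force: [-2.7, 2.2, 5.1]
width: 0.273
grip_force: 61.4
```

Request:
{"fn": "step_arm", "kwargs": {
  "commands": [
    {"dx": 0,"dy": 0,"dz": 0.0003,"roll": 0,"fingers": 1},
    {"dx": 0,"dy": 0,"dz": 0.0003,"roll": 0,"fingers": 1},
    {"dx": 0,"dy": 0,"dz": 0.0003,"roll": 0,"fingers": 1}
  ]
}}

```text
time: 10.55
tool_pos: [0.5195, -0.2792, 0.0627]
tcp_rot: [-0.454, 3.108, -0.0]
wrist_force: [-2.5, 3.5, 6.2]
width: 0.27
grip_force: 61.7
```

```bash
python3 go.py .519 -.279 .063 16.6
python3 - <<'E'
from workcell import read_state
print(read_state()["torque"])
E
```

```text
t 10.55 pos [ 0.5195 -0.2792  0.0627] yaw 16.61 tilt [ 2.e-04 -1.e-04 -1.e+00] q [-0.54  0.26  1.94  0.    0.94 -2.4 ]
mm [ 0.4  0.3 -0.3] roll 0.01 F [-2.55  3.51  6.23] w 0.27
[ 0.62322907  0.50080153 -0.04221307]
```

Firm contact: TCP has stopped and about 10 N is on the block. Easing the grip, then opening.

Request:
{"fn": "step_arm", "kwargs": {
  "commands": [
    {"dx": 0,"dy": 0,"dz": 0,"roll": 0,"fingers": 1},
    {"dx": 0,"dy": 0,"dz": 0,"roll": 0,"fingers": 1},
    {"dx": 0,"dy": 0,"dz": 0,"roll": 0,"fingers": 1}
  ],
  "squeeze": 20
}}

```text
time: 10.92
tool_pos: [0.5195, -0.2792, 0.0627]
tcp_rot: [-0.454, 3.108, -0.0]
wrist_force: [-3.1, 3.1, 6.3]
width: 0.271
grip_force: 61.7
```

Request:
{"fn": "step_arm", "kwargs": {
  "commands": [
    {"dx": 0,"dy": 0,"dz": 0,"roll": 0,"fingers": 0.3},
    {"dx": 0,"dy": 0,"dz": 0,"roll": 0,"fingers": 0.1},
    {"dx": 0,"dy": 0,"dz": 0,"roll": 0,"fingers": 0},
    {"dx": 0,"dy": 0,"dz": 0,"roll": 0,"fingers": 0},
    {"dx": 0,"dy": 0,"dz": 0,"roll": 0,"fingers": 0}
  ]
}}

```text
time: 11.55
tool_pos: [0.5194, -0.2792, 0.062]
tcp_rot: [-0.454, 3.109, -0.0]
wrist_force: [-0.1, -0.1, -0.8]
width: 0.498
grip_force: 0.0
```

```bash
python3 go.py .5195 -.2792 .18 16.6
```

```text
t 11.55 pos [ 0.5194 -0.2792  0.062 ] yaw 16.61 tilt [ 0.e+00 -1.e-04 -1.e+00] q [-0.54  0.26  1.94 -0.    0.94 -2.4 ]
mm [-1.00e-01 -0.00e+00 -1.18e+02] roll 0.01 F [-0.07 -0.09 -0.85] w 0.498
```

Released. Backing straight up, then aside so the cameras can check it.

Request:
{"fn": "step_arm", "kwargs": {
  "commands": [
    {"dx": 0,"dy": 0,"dz": -0.015,"roll": 0,"fingers": 0},
    {"dx": 0,"dy": 0,"dz": -0.04,"roll": 0,"fingers": 0},
    {"dx": 0,"dy": 0,"dz": -0.08,"roll": 0,"fingers": 0},
    {"dx": 0,"dy": 0,"dz": -0.13,"roll": 0,"fingers": 0},
    {"dx": 0,"dy": 0,"dz": -0.17,"roll": 0,"fingers": 0},
    {"dx": 0,"dy": 0.05,"dz": -0.2,"roll": 0,"fingers": 0},
    {"dx": 0,"dy": 0.11,"dz": -0.2,"roll": 0,"fingers": 0},
    {"dx": 0,"dy": 0.17,"dz": -0.2,"roll": 0,"fingers": 0}
  ]
}}

```text
time: 12.55
tool_pos: [0.4707, -0.1151, 0.2642]
tcp_rot: [-0.452, 3.106, -0.002]
wrist_force: [-0.0, -0.1, 0.3]
width: 0.498
grip_force: 0.0
```

Request:
{"fn": "step_arm", "kwargs": {
  "commands": [
    {"dx": 0,"dy": 0,"dz": 0,"roll": 0,"fingers": 0},
    {"dx": 0,"dy": 0,"dz": 0,"roll": 0,"fingers": 0}
  ]
}}

```text
time: 12.8
tool_pos: [0.4712, -0.1164, 0.2632]
tcp_rot: [-0.455, 3.107, -0.002]
wrist_force: [0.4, -1.4, -0.0]
width: 0.498
grip_force: 0.0
```

Run:
```python
from h import *
im,d=read_camera("scene");b=cv2.resize(im[195:295,340:460],(480,400),interpolation=cv2.INTER_CUBIC)
it,dt=read_camera("top");a=cv2.resize(it[165:245,375:455],(320,320),interpolation=cv2.INTER_CUBIC)
o=np.zeros((400,800,3),np.uint8);o[:,:480]=b;o[:320,480:]=a;cv2.imwrite("pics/f.png",o)
for n,I,D in(("scene",im,d),("top",it,dt)):
    m=cv2.inRange(cv2.cvtColor(I,cv2.COLOR_BGR2HSV),(3,130,90),(16,255,255))
    N,l,s,c=cv2.connectedComponentsWithStats(m)
    for i in range(1,N):
        if s[i,4]<25:continue
        v,u=np.nonzero(l==i);P=depth2w(n,np.c_[u,v],D)
        if abs(np.median(P[:,0])-.52)<.06 and abs(np.median(P[:,1])+.28)<.05:print(n,s[i],np.median(P,0).round(4),"zmax",np.percentile(P[:,2],[5,50,95]).round(4), "topc" if n=="top" else "",px2w(n,[c[i]],.104).round(4))
```

```text
scene [391 222  13  25 193] [ 0.5095 -0.2856  0.0848] zmax [0.0552 0.0848 0.1044]  [[ 0.4742 -0.3055  0.104 ]]
```

View pics/f.png

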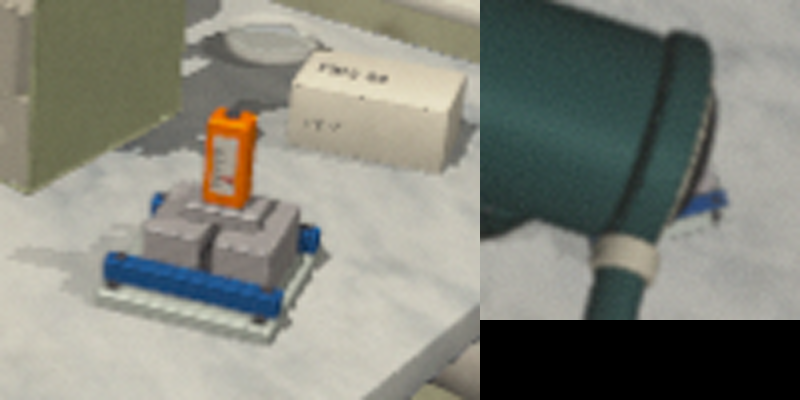

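The gauge stands alone on the right block, foot flat, and its top is at z ≈ 0.104 (42 + 62 mm). The barrel's edges lean in the picture as they did when it hung vertical, and the red pointer has risen. The arm is clear, so I'm handing in.

```bash
python3 -c "
from workcell import finish_job
print(finish_job())"
```

```text
the job is handed in; nothing more can be done
None
```

The orange gauge stands by itself, released and seated, in the right-hand block's groove (about 13 mm, the deeper of the two); I judged the left groove shallower from the depth camera (about 8 mm) and did not probe it, and the hand-in returned no verdict.

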